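Change over the studio's slide-out trays

ROBOT

A 6-joint arm with a two-finger parallel gripper is mounted at the origin on the work surface. World frame = base frame: x ahead of the robot, y to its left, z up, the work surface at z = 0. Lengths are in m, angles in rad, forces in N, time in s.
With the tool pointing down it reaches from about 0.225 to 0.875 m from the base axis. Payload 3.4 kg.
Tool frame: the origin (TCP) lies on the mounting face of the last link; the fingertips stand 173 mm ahead of it and the grasp point (between the pads) lies 155 mm ahead of it; x points along the fingers, y is the direction in which the jaws open and shut, and the axes are right-handed (so a half turn about x gives the same grasp; the last joint's range is limited). The gripper opens to 85 mm and grips with 20 to 120 N. Pads are 22 mm wide; open, the fingers measure 114 mm over their backs; the gripper's body (76 mm by 85 mm) begins 54 mm behind the grasp point. The pads swing forward as they close: fully open they stand 13 mm farther back than shut.
Start: joints at [1.137, 0.276, 1.505, -0, 1.361, -0.121], TCP at [0.177, 0.547, 0.405] pointing down, gripper open.
Joint ranges: [-2.89, 2.89], [-0.75, 2.08], [0.22, 2.7], [-1.18, 4.32], [0.11, 2.71], [-2.7, 2.7]. Speed limits (rad/s): [2.57, 2.57, 3.14, 3.14, 3.14, 3.14].

INTERFACE

Orientations are given as a unit quaternion [w, x, y, z].
In Python, from rig import manip gives the robot as it stands.
- The arm moves only by the tool arm_command, never from a script. Its argument "targets" is a list of rows, each an object with "dp": the shift along the tool's x, y, z in m, a list of three; "turn": the turn, a rotation vector about the tool's x, y, z in degrees, a list of three; "grip": the opening, from -1 (shut) to 1 (fully open). In form: [{"dp": [tx, ty, tz], "turn": [wx, wy, wz], "grip": grip}, ...]. A call has 1 to 8 rows; each row shifts and turns the commanded pose from where the row before left it, along the tool's axes as they then stand; what a row does not reach is not made up. A row lasts 1/10 s, in which the tool goes at most 50 mm and 8.59 degrees, less where a joint would pass 70% of its speed; a pose out of reach is approached as far as the arm can. A call with a gripper value outside its range is refused whole. The fingers move at their own pace and stop on an object; "grip_force" is the grip in N (left out, the last holds). Time passes only in rows, so rows that do not move let the fingers close. It gives the time, the measured TCP pose, the force and the opening at its end, in the units of the state.
- manip.get_state(): the state, without advancing time (a new reading comes with each control period).
- manip.get_image(name): name is "scene" or "top"; returns the picture (420x560x3 uint8, red, green, blue); there is no depth.
- manip.calibration(name): a dict with "fx", "fy", "cx", "cy" (pixels), "R" (3x3) and "t" (3): a world point X has camera coordinates R X + t. Camera axes: x right, y down, z forward; pixel columns grow to the right and rows downward; lengths in m; the calibration is good to about 2 mm. A picture is of the moment at which its call begins. calibration takes no time and is no camera call.
- manip.sign_off(): hands the job in, once; it reports no verdict.
The state is a dict: "clock": time; "qpos": joint angles; "qd": joint speeds; "effort": joint torques, N m; "position": TCP position; "ee_rot": TCP orientation; "contact_force": force on the tool from outside, world axes, zero at the start; "moment": the same for the moment, N m; "width": finger opening in m.
Only numpy, scipy, OpenCV 4.12 (cv2) and the standard library are available. Lean on these libraries where they do the work, as an engineer would, in place of code of your own. Each camera call takes 0.05 s, during which the arm holds its last target.

TASK

Change over the two trays on the painting table: first push the brush tray, which stands out, fully home into its unit, then hook a fingertip behind the front lip of the pot tray and draw it out to its stop, with both paint pots still standing in it. Do not pinch the lips, do not pick anything up, and leave everything else on the table where it is.

Things in the scene. Friction and masses are not known exactly. Their poses are not given: they have to be found in the camera images.
- brush_unit: fixed light-wood unit with a clear top that holds the brush tray; 190 deep (x), 150 wide (y), 74 high (mm), open at the front. Origin: centre of its underside, on the table. Its own x axis points from its front (face at x = -95 mm) to its back, z up. Turned by up to 0.15 rad. The two units change places between starts.
- pot_unit: fixed light-wood unit with a clear top that holds the pot tray; 190 deep (x), 150 wide (y), 74 high (mm), open at the front. Origin: centre of its underside, on the table. Its own x axis points from its front (face at x = -95 mm) to its back, z up. Turned by up to 0.15 rad. The two units change places between starts.
- brush_tray (a joint): how far the brush tray is drawn out along its unit's own -x, in m: 0 = fully home, 0.140 = fully out, at the end stop. It starts 0.06 to 0.11 out. It slides stiffly (2 N, plus 6 N per m/s) and stays where it is left; no spring or catch.
- pot_tray (a joint): how far the pot tray is drawn out along its unit's own -x, in m: 0 = fully home, 0.140 = fully out, at the end stop. It starts home, at 0. It slides stiffly (2 N, plus 6 N per m/s) and stays where it is left; no spring or catch.
- brush_tray_lip (a point): on the brush tray (plywood, three brushes fixed in it): middle of the top edge of the outer (robot-side) face of its front lip, 46 mm above the table; moves with the tray, axes as the unit's. The lip is an upright board 8 mm thick (x), 128 mm wide (y). With the tray home this point lies 160 mm in front of the unit's origin.
- pot_tray_lip (a point): on the pot tray (plywood, two loose pots stand in it): middle of the top edge of the outer (robot-side) face of its front lip, 46 mm above the table; moves with the tray, axes as the unit's. The lip is an upright board 8 mm thick (x), 128 mm wide (y). With the tray home this point lies 160 mm in front of the unit's origin.
- brush_tray_well (a point): centre of the floor of the brush tray's empty finger well, just behind its lip (whose inner edge is 42 mm above the table); moves with the tray. The well is open above, 55 mm long in x, 118 mm wide between side walls 40 mm high, floor 16 mm above the table, closed behind by a divider 36 mm high. With the tray home it lies just in front of the unit's front face.
- pot_tray_well (a point): centre of the floor of the pot tray's empty finger well, just behind its lip (whose inner edge is 42 mm above the table); moves with the tray. The well is open above, 55 mm long in x, 118 mm wide between side walls 40 mm high, floor 16 mm above the table, closed behind by a divider 36 mm high. With the tray home it lies just in front of the unit's front face.
- pot0: small white paint pot with an orange cap, 43 mm across and 42 mm high, 60 g, loose, standing in the pot tray behind the divider, under the clear top at the start. Origin: centre of its underside.
- pot1: small white paint pot with a red cap, 43 mm across and 42 mm high, 60 g, loose, standing in the pot tray behind the divider, under the clear top at the start. Origin: centre of its underside.
- paint_jar: bystander: orange paint jar, 48 mm across, 62 mm high, standing between the two units. Loose; origin: centre of its underside.
- brush_basket: bystander: dark square basket full of upright brushes, 85 mm wide, about 190 mm high. Loose; origin: centre of its underside.
- water_cup: bystander: clear cup, 72 mm across, 85 mm high. Loose; origin: centre of its underside.
- ink_bottle: bystander: ink bottle, 44 mm across, 85 mm high. Loose; origin: centre of its underside.
- flat_brush: bystander: paint brush lying on the table, 190 mm long. Loose; origin: a point on it at table height.
- mix_bowl: bystander: white bowl, 90 mm across, 30 mm high. Loose; origin: centre of its underside.
- sponge_block: bystander: cork block 70 x 45 x 30 mm. Loose; origin: centre of its underside.

How it is judged:
On the way, in this order (a step that is already met when the one before it is completed fails the run):
1. the brush tray is pushed fully home (within 6 mm) while the pot tray is still in (value of joint brush_tray below 0.006 m and value of joint pot_tray below 0.02 m), for 0.1 s.
2. the pot tray is being drawn out by fingers bearing on the inner side of its lip (contact force between the fingers and pot_tray_c1 above 0.3 N and value of joint pot_tray above 0.03 m), for 0.05 s.
3. the pot tray is out at its stop (within 8 mm) (value of joint pot_tray above 0.132 m), for 0.2 s.
At the end, for the whole second after the job is handed in: The brush tray is within 6 mm of fully home, the pot tray is within 8 mm of its outer stop and at rest, both pots stand upright (within 0.2 rad) on the floor of the pot tray behind its divider, and every other loose thing is within 20 mm of where it started (value of joint brush_tray below 0.006 m and value of joint pot_tray above 0.132 m and velocity of joint pot_tray between -0.01 and 0.01 m/s and angle between each of pot0, pot1's own z axis and vertical below 0.2 rad and height (world z) of pot0 between 0.01 and 0.025 m and linear speed of each of pot0, pot1 below 0.02 m/s and x of pot0 in the frame of pot_tray_lip between 0.06 and 0.24 m and height (world z) of pot1 between 0.01 and 0.025 m and x of pot1 in the frame of pot_tray_lip between 0.06 and 0.24 m and distance of each of paint_jar, brush_basket, water_cup, ink_bottle, flat_brush, mix_bowl, sponge_block from where it was at the start of the episode below 0.02 m); the robot touches nothing.
It fails at once if a tray's lip is pinched between the fingers (pressed over 2 N on both faces at once) ((contact force between the fingers and brush_tray_c0 above 2 N and contact force between the fingers and brush_tray_c1 above 2 N) or (contact force between the fingers and pot_tray_c0 above 2 N and contact force between the fingers and pot_tray_c1 above 2 N)).
It fails at once if a paint pot is lifted or toppled (height (world z) of any of pot0, pot1 above 0.035 m or angle between any of pot0, pot1's own z axis and vertical above 0.6 rad).
It fails at once if a bystander is picked up or knocked away (moved over 40 mm) (distance of any of paint_jar, brush_basket, water_cup, ink_bottle, flat_brush, mix_bowl, sponge_block from where it was at the start of the episode above 0.04 m).
It also fails if it takes over 48 s, if anything falls off the work surface, if the arm or the gripper's body presses on something with over 40 N, if the wrist force passes 120 N, or if a joint passes its speed limit or range.

## Working session

There is one attempt and no reset: what is moved stays moved. The work goes in short steps, Python scripts to look and compute and a tool call to move; the robot and the scene stay as the last step left them, time stands still between calls to the robot, and variables do not carry over. Pictures are saved under pics/ and viewed, and the job is handed in when it is done.

Besides the shell and the picture viewer there is one more tool, called after "Request:" by a JSON object that holds its "op" and its "data", one argument or row to a line. arm_command: Moves the arm, as the interface text tells. Its arguments: {"type":"object","properties":{"targets":{"type":"array"},"grip_force":{"type":"number"}},"required":["targets"]}

```bash
ls; mkdir -p pics; python3 - <<'E'
from rig import manip
import cv2
print(manip.get_state())
for n in("scene","top"):
    print(manip.calibration(n))
    cv2.imwrite(f"pics/{n}0.png",manip.get_image(n)[:,:,::-1])
E
```

```text
pics
{'clock': 0.0, 'qpos': array([ 1.13700081e+00,  2.76584647e-01,  1.50614318e+00,  1.17871923e-05,
        1.36074262e+00, -1.20962077e-01]), 'qd': array([-0.00175454, -0.00058306, -0.00036661,  0.00245652, -0.00107829,
       -0.00049424]), 'effort': array([-1.60177995e-03, -4.16771686e+01, -2.45800585e+01, -6.44347128e-04,
        1.10220761e-02,  1.31817757e-05]), 'position': array([0.17684586, 0.5468911 , 0.40384134]), 'ee_rot': array([ 0.69828814,  0.10951628,  0.69865957, -0.11079109]), 'contact_force': array([-0.10014812,  0.71227628, -0.40813377]), 'moment': array([-0.02505798,  0.01989854, -0.00076764]), 'width': 0.08520924188819527}
{'fx': 481.0294855638399, 'fy': 481.0294855638399, 'cx': 288.74240801532835, 'cy': 201.24017123474007, 'R': array([[ 0.58879453,  0.80814356, -0.01499937],
       [ 0.5773392 , -0.43347839, -0.69193636],
       [-0.56568582,  0.39874862, -0.72180267]]), 't': array([-0.34961767, -0.29392654,  1.89736574])}
{'fx': 414.0639448044057, 'fy': 414.0639448044057, 'cx': 283.47506974637963, 'cy': 216.3525022814526, 'R': array([[ 0.00916024, -0.99991666, -0.0090975 ],
       [-0.99505184, -0.00821479, -0.09901691],
       [ 0.09893393,  0.0099595 , -0.99504416]]), 't': array([0.01622361, 0.57752762, 1.12897138])}
```

View pics/scene0.png

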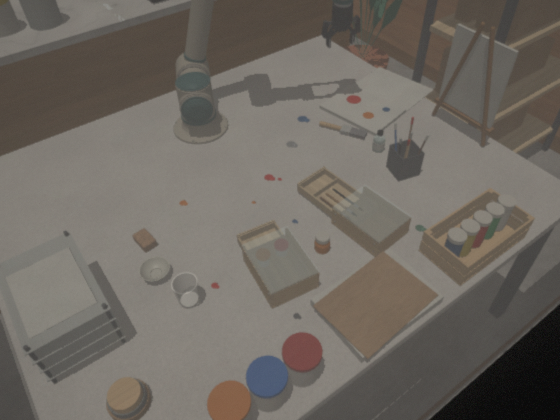

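View pics/top0.png

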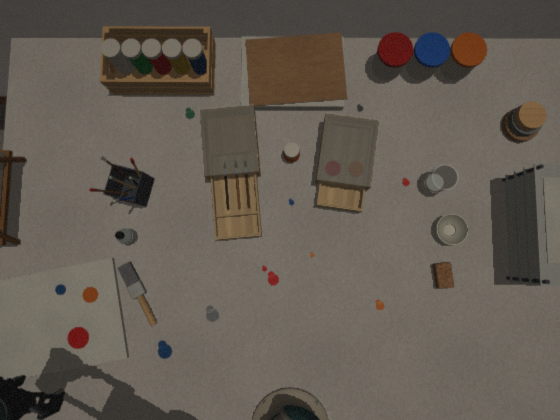

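The top view shows the brush unit on the left, with its tray out and its lip near pixel (238,238). The pot unit is on the right, with its lip near (339,208) and the pots near (345,168). I'll zoom in on both for measuring.

```bash
python3 - <<'E'
import cv2
a=cv2.imread("pics/top0.png")[95:250,190:390]
a=cv2.convertScaleAbs(a,alpha=1.6)
cv2.imwrite("pics/z1.png",cv2.resize(a,None,fx=3.8,fy=3.8,interpolation=cv2.INTER_CUBIC))
E
```

```text
(no output)
```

View pics/z1.png

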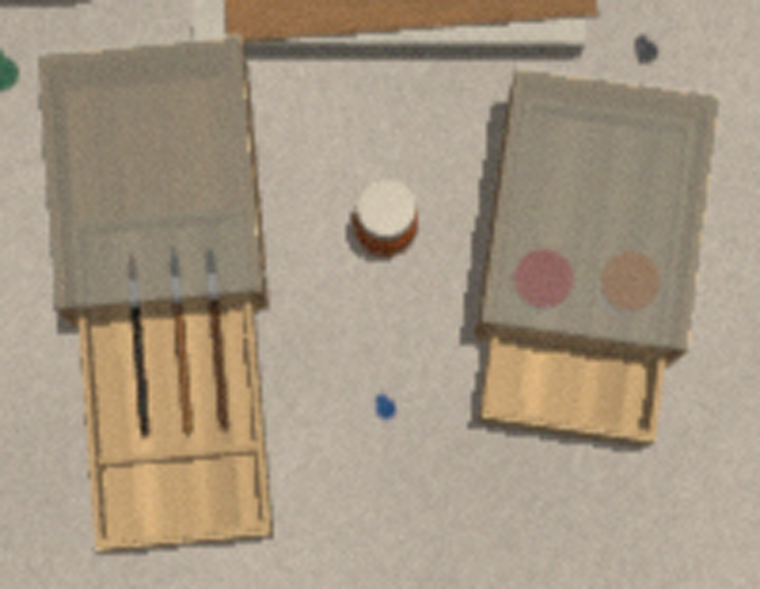

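```bash
cat > h.py <<'E'
from rig import manip
import numpy as np
from scipy.optimize import least_squares
from scipy.spatial.transform import Rotation as Ro
def proj(X,n="top"):
    c=manip.calibration(n); p=np.asarray(X)@c["R"].T+c["t"]
    return np.c_[c["fx"]*p[:,0]/p[:,2]+c["cx"],c["fy"]*p[:,1]/p[:,2]+c["cy"]]
def U(p,L): # unit frame->world
    L=np.asarray(L,float);c,s=np.cos(p[2]),np.sin(p[2])
    return np.c_[p[0]+c*L[:,0]-s*L[:,1],p[1]+s*L[:,0]+c*L[:,1],L[:,2]]
E
python3 - <<'E'
from h import *
print(-manip.calibration("top")["R"].T@manip.calibration("top")["t"])
d={"brush":[(40,58),(241,38),(267,300),(57,310),(98,550),(271,537)],"pot":[(516,72),(717,98),(687,350),(480,326),(482,424),(654,441)]}
for k,v in d.items():
    px=np.array(v)/3.8+[190,95]
    def f(p):
        q=p[3]
        return (proj(U(p,[(.095,.075,.074),(.095,-.075,.074),(-.095,-.075,.074),(-.095,.075,.074),(-.16-q,.064,.046),(-.16-q,-.064,.046)]))-px).ravel()
    r=least_squares(f,[.6,0,0,0.03]);print(k,r.x,r.fun.round(1))
    p=r.x;print("lip",U(p,[(-.16-p[3],0,.046)]),"home lip",U(p,[(-.16,0,.046)]),"well",U(p,[(-.1245-p[3],0,.016)]))
s=manip.get_state();print(Ro.from_quat(np.roll(s["ee_rot"],-1)).as_matrix().round(3))
E
```

```text
[0.46282774 0.00972253 1.18070898]
brush [0.77859838 0.16958067 0.09639563 0.10495074] [-0.3 -0.2  0.9  0.3 -0.3 -1.2 -0.1  1.  -0.6  0.3  0.4 -0.3]
lip [[0.51487767 0.14408011 0.046     ]] home lip [[0.61934118 0.15418124 0.046     ]] well [[0.55021286 0.14749686 0.016     ]]
pot [ 0.75506133 -0.15294337 -0.12447057 -0.00149116] [-1.  -0.6  0.4 -0.5  0.5  1.  -0.2  0.1 -0.3 -0.8  0.6  0.8]
lip [[ 0.59777879 -0.13326459  0.046     ]] home lip [[ 0.59629917 -0.13307946  0.046     ]] well [[ 0.63300414 -0.13767189  0.016     ]]
[[-0.001  0.308  0.951]
 [-0.002  0.951 -0.308]
 [-1.    -0.002 -0.   ]]
```

Request:
{"op": "arm_command", "data": {
  "targets": [
    {"dp": [0, -0.024, 0.032], "turn": [0, 0, 0], "grip": -1},
    {"dp": [0, -0.024, 0.032], "turn": [0, 0, 0], "grip": -1},
    {"dp": [0, -0.024, 0.032], "turn": [0, 0, 0], "grip": -1},
    {"dp": [0, -0.024, 0.032], "turn": [0, 0, 0], "grip": -1},
    {"dp": [0, -0.024, 0.032], "turn": [0, 0, 0], "grip": -1},
    {"dp": [0, -0.024, 0.032], "turn": [0, 0, 0], "grip": -1},
    {"dp": [0, -0.024, 0.032], "turn": [0, 0, 0], "grip": -1},
    {"dp": [0, -0.024, 0.032], "turn": [0, 0, 0], "grip": -1}
  ],
  "grip_force": 30
}}

```text
clock: 0.9
position: [0.3619, 0.2842, 0.4045]
ee_rot: [0.698, 0.11, 0.699, -0.11]
contact_force: [0.7, 0.2, 0.5]
width: -0.0003
```

Request:
{"op": "arm_command", "data": {
  "targets": [
    {"dp": [0, 0, 0], "turn": [-8, 0, 0], "grip": -1},
    {"dp": [0, 0, 0], "turn": [-8, 0, 0], "grip": -1},
    {"dp": [0, 0, 0], "turn": [-7.5, 0, 0], "grip": -1},
    {"dp": [0, 0, 0], "turn": [0, 0, 0], "grip": -1}
  ]
}}

```text
clock: 1.3
position: [0.3614, 0.2854, 0.4044]
ee_rot: [0.706, -0.034, 0.707, 0.034]
contact_force: [0.1, -0.5, 0.1]
width: -0.0001
```

```bash
cat >> h.py <<'E'
B=[0.77859838,0.16958067,0.09639563]; P=[0.75506133,-0.15294337,-0.12447057]
def rep(unit,ux,uy,z):
    s=manip.get_state();R=Ro.from_quat(np.roll(s["ee_rot"],-1)).as_matrix()
    g=U(unit,[(ux,uy,z)])[0]
    c,sn=np.cos(unit[2]),np.sin(unit[2]); W=np.array([[c,-sn,0],[sn,c,0],[0,0,1]])
    Rt=W@np.array([[0,0,1],[0,1,0],[-1,0,0]]) # tool x down, z along unit x
    print("t",round(s["clock"],2),"tcp",s["position"].round(4),"unit-frame",(W.T@(s["position"]-[unit[0],unit[1],0])).round(4),"F",(W.T@s["contact_force"]).round(1),"w",round(s["width"],4))
    print("dp tool",(R.T@(g-s["position"])).round(4),"dp after turn",(Rt.T@(g-s["position"])).round(4),"turn",np.degrees(Ro.from_matrix(R.T@Rt).as_rotvec()).round(2))
E
python3 -c "
from h import *
rep(B,-.315,0,.198)"
```

```text
t 1.3 tcp [0.3614 0.2854 0.4044] unit-frame [-0.4041  0.1554  0.4044] F [ 0.  -0.5  0.1] w -0.0001
dp tool [ 0.2063 -0.1554  0.0892] dp after turn [ 0.2064 -0.1554  0.0891] turn [ 0.01 -0.04  0.01]
```

Request:
{"op": "arm_command", "data": {
  "targets": [
    {"dp": [0.0, -0.039, 0.022], "turn": [0, 0, 0], "grip": -1},
    {"dp": [0.0, -0.039, 0.022], "turn": [0, 0, 0], "grip": -1},
    {"dp": [0.0, -0.039, 0.022], "turn": [0, 0, 0], "grip": -1},
    {"dp": [0.0, -0.038, 0.022], "turn": [0, 0, 0], "grip": -1},
    {"dp": [0.04, 0, 0], "turn": [0, 0, 0], "grip": -1},
    {"dp": [0.04, 0, 0], "turn": [0, 0, 0], "grip": -1},
    {"dp": [0.04, 0, 0], "turn": [0, 0, 0], "grip": -1},
    {"dp": [0.03, 0, 0], "turn": [0, 0, 0], "grip": -1}
  ]
}}

```text
clock: 2.1
position: [0.4633, 0.1397, 0.2524]
ee_rot: [0.705, -0.033, 0.707, 0.033]
contact_force: [-0.3, 0.4, 0.5]
width: -0.0
```

```bash
python3 -c "
from h import *
rep(B,-.315,0,.198)
import cv2
for n in('scene','top'): cv2.imwrite(f'pics/{n}1.png',manip.get_image(n)[:,:,::-1])"
```

```text
t 2.1 tcp [0.4633 0.1397 0.2524] unit-frame [-0.3168  0.0006  0.2524] F [-0.3  0.4  0.5] w -0.0
dp tool [ 0.0544 -0.0006  0.0019] dp after turn [ 0.0544 -0.0006  0.0018] turn [-0.15 -0.15  0.  ]
```

View pics/scene1.png

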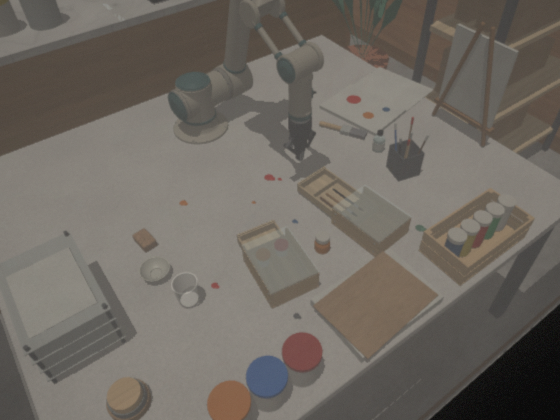

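The gripper tip at (300,155) is in front of the brush-tray lip and clear of everything. Next I'll lower it and push.

Request:
{"op": "arm_command", "data": {
  "targets": [
    {"dp": [0.03, 0, 0], "turn": [0, 0, 0], "grip": -1},
    {"dp": [0.024, 0, 0.0], "turn": [0, 0, 0], "grip": -1},
    {"dp": [0, 0, 0.015], "turn": [0, 0, 0], "grip": -1},
    {"dp": [0, 0, 0.015], "turn": [0, 0, 0], "grip": -1},
    {"dp": [0, 0, 0.01], "turn": [0, 0, 0], "grip": -1},
    {"dp": [0, 0, 0.01], "turn": [0, 0, 0], "grip": -1},
    {"dp": [0, 0, 0.01], "turn": [0, 0, 0], "grip": -1},
    {"dp": [0, 0, 0.01], "turn": [0, 0, 0], "grip": -1}
  ]
}}

```text
clock: 3.0
position: [0.5339, 0.1469, 0.2011]
ee_rot: [0.706, -0.034, 0.707, 0.034]
contact_force: [-2.0, 0.4, 2.0]
width: -0.0001
```

```bash
python3 -c "
from h import *
rep(B,-.171,0,.198)"
```

```text
t 3.0 tcp [0.5339 0.1469 0.2011] unit-frame [-0.2457  0.001   0.2011] F [-1.9  0.6  2. ] w -0.0001
dp tool [ 0.003  -0.001   0.0747] dp after turn [ 0.0031 -0.001   0.0747] turn [ 0.04 -0.05 -0.01]
```

Contact shows about 2 N and the tray is sliding. I'll keep pushing.

Request:
{"op": "arm_command", "data": {
  "targets": [
    {"dp": [0, 0, 0.012], "turn": [0, 0, 0], "grip": -1},
    {"dp": [0, 0, 0.012], "turn": [0, 0, 0], "grip": -1},
    {"dp": [0, 0, 0.012], "turn": [0, 0, 0], "grip": -1},
    {"dp": [0, 0, 0.012], "turn": [0, 0, 0], "grip": -1},
    {"dp": [0, 0, 0.01], "turn": [0, 0, 0], "grip": -1},
    {"dp": [0, 0, 0.007], "turn": [0, 0, 0], "grip": -1},
    {"dp": [0, 0, 0.004], "turn": [0, 0, 0], "grip": -1}
  ]
}}

```text
clock: 3.7
position: [0.6033, 0.1535, 0.2005]
ee_rot: [0.706, -0.034, 0.706, 0.034]
contact_force: [-2.2, 0.5, 1.5]
width: -0.0
```

```bash
python3 -c "
from h import *
rep(B,-.171,0,.198)"
```

```text
t 3.7 tcp [0.6033 0.1535 0.2005] unit-frame [-0.176   0.0009  0.2005] F [-2.1  0.7  1.5] w -0.0
dp tool [ 0.0025 -0.0009  0.005 ] dp after turn [ 0.0025 -0.0009  0.005 ] turn [ 0.05  0.02 -0.01]
```

Request:
{"op": "arm_command", "data": {
  "targets": [
    {"dp": [0, 0, 0.003], "turn": [0, 0, 0], "grip": -1},
    {"dp": [0, 0, 0.002], "turn": [0, 0, 0], "grip": -1},
    {"dp": [0, 0, 0.002], "turn": [0, 0, 0], "grip": -1},
    {"dp": [0, 0, 0], "turn": [0, 0, 0], "grip": -1}
  ]
}}

```text
clock: 4.1
position: [0.6095, 0.1541, 0.2006]
ee_rot: [0.706, -0.034, 0.706, 0.034]
contact_force: [-1.1, 0.5, -0.8]
width: -0.0002
```

Request:
{"op": "arm_command", "data": {
  "targets": [
    {"dp": [0, 0, 0.002], "turn": [0, 0, 0], "grip": -1},
    {"dp": [0, 0, 0], "turn": [0, 0, 0], "grip": -1}
  ]
}}

```text
clock: 4.3
position: [0.6115, 0.1543, 0.2006]
ee_rot: [0.706, -0.034, 0.706, 0.034]
contact_force: [-0.7, 0.6, -1.4]
width: 0.0001
```

Request:
{"op": "arm_command", "data": {
  "targets": [
    {"dp": [0, 0, 0.002], "turn": [0, 0, 0], "grip": -1},
    {"dp": [0, 0, 0], "turn": [0, 0, 0], "grip": -1}
  ]
}}

```text
clock: 4.5
position: [0.6134, 0.1545, 0.2007]
ee_rot: [0.706, -0.034, 0.706, 0.034]
contact_force: [-3.0, -0.1, 1.4]
width: -0.0002
```

Request:
{"op": "arm_command", "data": {
  "targets": [
    {"dp": [0, 0, 0.002], "turn": [0, 0, 0], "grip": -1},
    {"dp": [0, 0, 0], "turn": [0, 0, 0], "grip": -1}
  ]
}}

```text
clock: 4.7
position: [0.6141, 0.1546, 0.2006]
ee_rot: [0.705, -0.035, 0.708, 0.034]
contact_force: [-5.8, -0.8, 3.4]
width: 0.0
```

Request:
{"op": "arm_command", "data": {
  "targets": [
    {"dp": [0, 0, 0.002], "turn": [0, 0, 0], "grip": -1},
    {"dp": [0, 0, 0], "turn": [0, 0, 0], "grip": -1}
  ]
}}

```text
clock: 4.9
position: [0.6147, 0.1547, 0.2006]
ee_rot: [0.703, -0.035, 0.709, 0.034]
contact_force: [-9.1, -1.0, 5.2]
width: -0.0002
```

The force climbed to 9 N while the tool stalled, so the tray is against its stop. Backing off now.

Request:
{"op": "arm_command", "data": {
  "targets": [
    {"dp": [0, 0, -0.01], "turn": [0, 0, 0], "grip": -1},
    {"dp": [0, 0, -0.02], "turn": [0, 0, 0], "grip": -1},
    {"dp": [-0.03, 0, 0], "turn": [0, 0, 0], "grip": -1},
    {"dp": [-0.035, 0, 0], "turn": [0, 0, 0], "grip": -1},
    {"dp": [-0.035, 0, 0], "turn": [0, 0, 0], "grip": -1},
    {"dp": [0, -0.035, 0], "turn": [6.5, 0, 0], "grip": -1},
    {"dp": [0, -0.035, 0], "turn": [6.1, 0, 0], "grip": -1},
    {"dp": [0, -0.035, 0], "turn": [0, 0, 0], "grip": -1}
  ]
}}

```text
clock: 5.7
position: [0.5871, 0.0464, 0.3018]
ee_rot: [0.708, 0.043, 0.704, -0.044]
contact_force: [0.1, -0.4, 0.3]
width: 0.0001
```

Request:
{"op": "arm_command", "data": {
  "targets": [
    {"dp": [0, -0.035, 0], "turn": [0, 0, 0], "grip": -1},
    {"dp": [0, -0.035, 0], "turn": [0, 0, 0], "grip": -1},
    {"dp": [0, -0.035, 0], "turn": [0, 0, 0], "grip": -1},
    {"dp": [0, -0.03, 0], "turn": [0, 0, 0], "grip": -1},
    {"dp": [0, -0.03, 0], "turn": [0, 0, 0], "grip": -1},
    {"dp": [0, 0, 0], "turn": [0, 0, 0], "grip": -1}
  ]
}}

```text
clock: 6.3
position: [0.5663, -0.12, 0.3013]
ee_rot: [0.707, 0.044, 0.704, -0.046]
contact_force: [0.4, 0.4, 0.5]
width: -0.0001
```

```bash
python3 -c "
from h import *
rep(P,-.1245,0,.198)
import cv2
a=manip.get_image('top')[:,:,::-1];cv2.imwrite('pics/top2.png',cv2.resize(cv2.convertScaleAbs(a[90:260,180:400],alpha=1.6),None,fx=3.5,fy=3.5,interpolation=cv2.INTER_CUBIC))
a=manip.get_image('scene')[:,:,::-1];cv2.imwrite('pics/sc2.png',cv2.resize(cv2.convertScaleAbs(a[120:320,200:450],alpha=1.6),None,fx=3,fy=3,interpolation=cv2.INTER_CUBIC))
"
```

```text
t 6.3 tcp [ 0.5663 -0.12    0.3013] unit-frame [-0.1914  0.0093  0.3013] F [0.3 0.4 0.5] w -0.0001
dp tool [ 0.1036 -0.0089  0.0665] dp after turn [ 0.1033 -0.0093  0.0669] turn [-0.1   0.23  0.16]
```

View pics/top2.png

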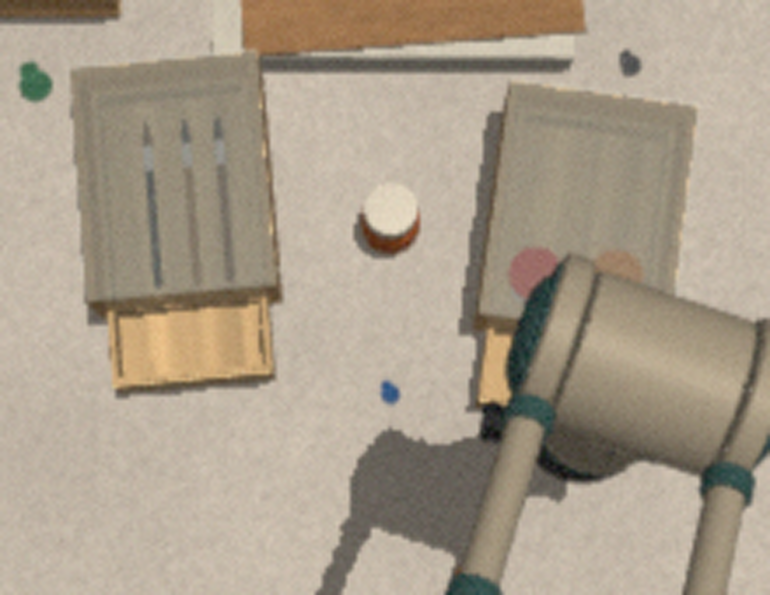

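View pics/sc2.png

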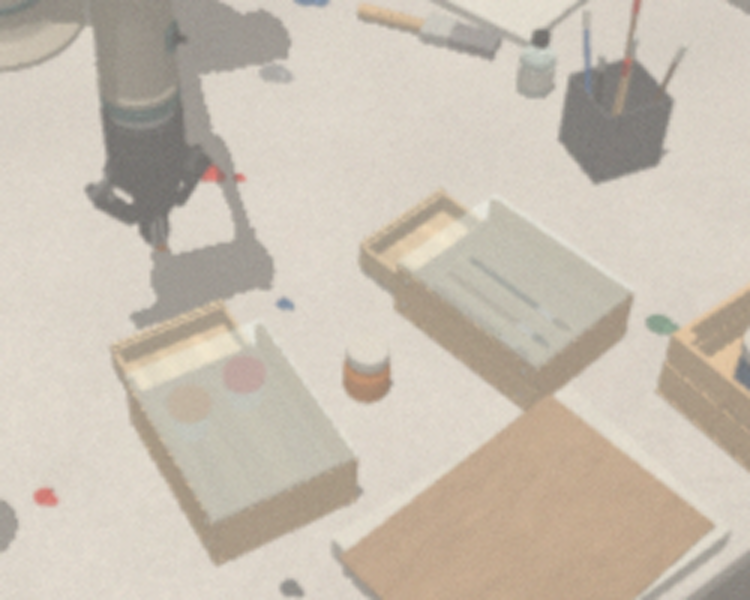

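The brush tray looks fully home: only the well shows in front of the unit, like the pot tray. I'll check that against the model, then move over the pot well.

Request:
{"op": "arm_command", "data": {
  "targets": [
    {"dp": [0, -0.009, 0.022], "turn": [0, 0, 0], "grip": -1},
    {"dp": [0, 0, 0.022], "turn": [0, 0, 0], "grip": -1},
    {"dp": [0, 0, 0.022], "turn": [0, 0, 0], "grip": -1},
    {"dp": [0.025, 0, 0], "turn": [0, 0, 0], "grip": -1},
    {"dp": [0.02, 0, 0], "turn": [0, 0, 0], "grip": -1},
    {"dp": [0, 0, 0], "turn": [0, 0, 0], "grip": -1}
  ]
}}

```text
clock: 7.0
position: [0.6296, -0.1316, 0.2528]
ee_rot: [0.704, 0.043, 0.708, -0.042]
contact_force: [-0.9, -0.1, 0.5]
width: -0.0001
```

```bash
python3 -c "
from h import *
rep(P,-.1245,0,.198)
print((proj(U(B,[(-.16,.064,.046),(-.16,-.064,.046)]))-[180,90])*3.5)
print(proj([manip.get_state()['position']-[0,0,.173]],'scene'))
import cv2
a=manip.get_image('scene')[:,:,::-1];cv2.imwrite('pics/sc3.png',cv2.resize(cv2.convertScaleAbs(a[170:320,200:350],alpha=1.6),None,fx=4,fy=4,interpolation=cv2.INTER_CUBIC))
"
```

```text
t 7.0 tcp [ 0.6296 -0.1316  0.2528] unit-frame [-0.1271  0.0056  0.2528] F [-0.9 -0.2  0.5] w -0.0001
dp tool [ 0.0548 -0.0057  0.0029] dp after turn [ 0.0548 -0.0056  0.0026] turn [ 0.2  -0.31 -0.09]
[[113.74838625 392.96120553]
 [274.98556488 378.78026989]]
[[259.69651466 225.23928049]]
```

View pics/sc3.png

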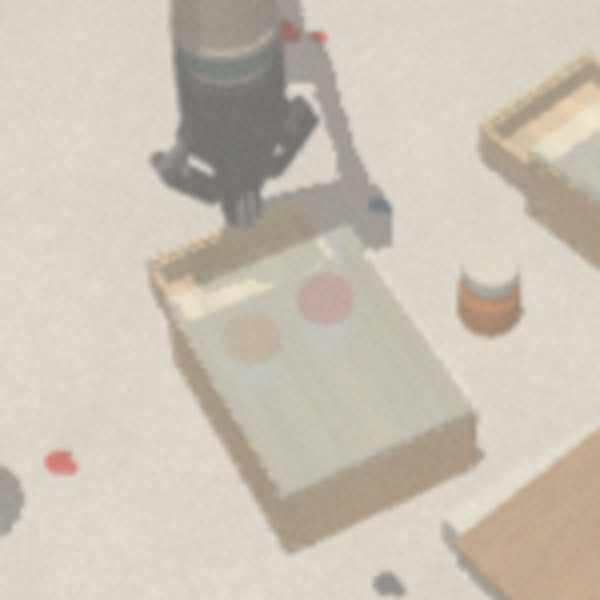

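The fingertip, at zoomed pixel (243,222), matches its projection. It hangs above the pot well, centred to within a few mm. Lowering in two stages.

Request:
{"op": "arm_command", "data": {
  "targets": [
    {"dp": [0.015, -0.005, 0.002], "turn": [0, 0, 0], "grip": -1},
    {"dp": [0.015, 0, 0], "turn": [0, 0, 0], "grip": -1},
    {"dp": [0.01, 0, 0], "turn": [0, 0, 0], "grip": -1},
    {"dp": [0, 0, 0], "turn": [0, 0, 0], "grip": -1}
  ]
}}

```text
clock: 7.45
position: [0.6313, -0.1384, 0.2144]
ee_rot: [0.705, 0.044, 0.707, -0.043]
contact_force: [-1.0, -0.2, 0.5]
width: 0.0003
```

Request:
{"op": "arm_command", "data": {
  "targets": [
    {"dp": [0.01, 0, 0], "turn": [0, 0, 0], "grip": -1},
    {"dp": [0.004, 0, 0], "turn": [0, 0, 0], "grip": -1},
    {"dp": [0, 0, 0], "turn": [0, 0, 0], "grip": -1}
  ]
}}

```text
clock: 7.75
position: [0.6315, -0.1385, 0.2011]
ee_rot: [0.705, 0.043, 0.706, -0.043]
contact_force: [0.2, -0.4, 0.2]
width: 0.0
```

```bash
python3 -c "
from h import *
rep(P,-.1245,0,.198)
import cv2
a=manip.get_image('scene')[:,:,::-1];cv2.imwrite('pics/sc4.png',cv2.resize(cv2.convertScaleAbs(a[170:320,200:350],alpha=1.6),None,fx=4,fy=4,interpolation=cv2.INTER_CUBIC))
"
```

```text
t 7.75 tcp [ 0.6315 -0.1385  0.2011] unit-frame [-0.1244 -0.001   0.2011] F [ 0.3 -0.4  0.2] w 0.0
dp tool [ 0.0031  0.001  -0.0001] dp after turn [ 0.0031  0.001  -0.0001] turn [ 0.11 -0.05 -0.02]
```

View pics/sc4.png

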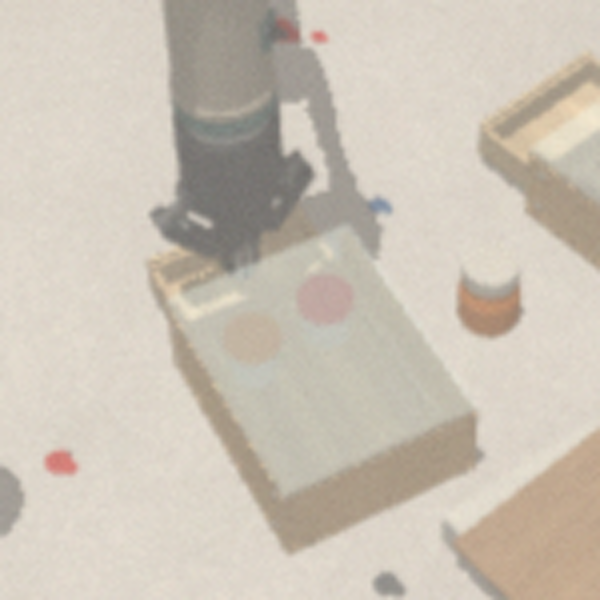

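The fingers are in the well with no contact force. Now I'll draw the tray out gently.

Request:
{"op": "arm_command", "data": {
  "targets": [
    {"dp": [0.003, 0, -0.004], "turn": [0, 0, 0], "grip": -1},
    {"dp": [0, 0, -0.006], "turn": [0, 0, 0], "grip": -1},
    {"dp": [0, 0, -0.006], "turn": [0, 0, 0], "grip": -1},
    {"dp": [0, 0, -0.005], "turn": [0, 0, 0], "grip": -1},
    {"dp": [0, 0, -0.005], "turn": [0, 0, 0], "grip": -1},
    {"dp": [0, 0, -0.005], "turn": [0, 0, 0], "grip": -1},
    {"dp": [0, 0, -0.005], "turn": [0, 0, 0], "grip": -1},
    {"dp": [0, 0, -0.005], "turn": [0, 0, 0], "grip": -1}
  ]
}}

```text
clock: 8.6
position: [0.5908, -0.1333, 0.199]
ee_rot: [0.706, 0.043, 0.705, -0.043]
contact_force: [2.4, 0.8, 0.1]
width: -0.0001
```

```bash
python3 -c "
from h import *
rep(P,-.285,0,.198)
import cv2
a=manip.get_image('scene')[:,:,::-1];cv2.imwrite('pics/sc5.png',cv2.resize(cv2.convertScaleAbs(a[170:320,200:350],alpha=1.6),None,fx=4,fy=4,interpolation=cv2.INTER_CUBIC))
"
```

```text
t 8.6 tcp [ 0.5908 -0.1333  0.199 ] unit-frame [-0.1654 -0.0009  0.199 ] F [2.3 1.1 0.1] w -0.0001
dp tool [ 0.0009  0.0011 -0.1196] dp after turn [ 0.001   0.0009 -0.1196] turn [ 0.1   0.05 -0.02]
```

View pics/sc5.png

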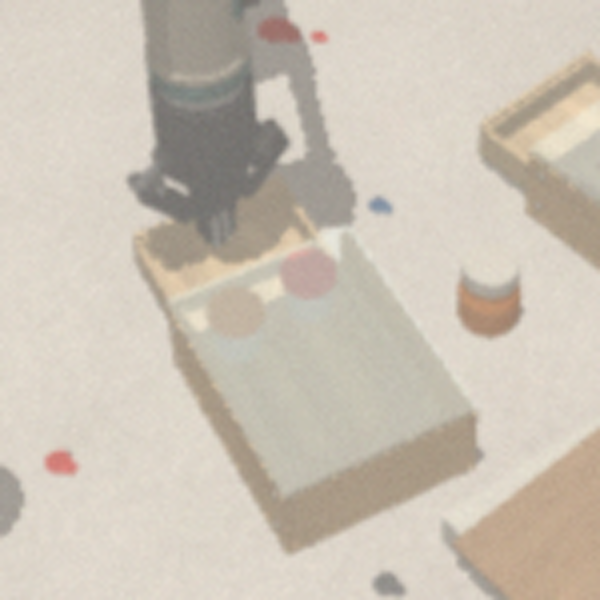

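The tray is following at about 2 N, and the pots are upright and moving with it. Continuing.

Request:
{"op": "arm_command", "data": {
  "targets": [
    {"dp": [0, 0, -0.005], "turn": [0, 0, 0], "grip": -1},
    {"dp": [0, 0, -0.006], "turn": [0, 0, 0], "grip": -1},
    {"dp": [0, 0, -0.006], "turn": [0, 0, 0], "grip": -1},
    {"dp": [0, 0, -0.006], "turn": [0, 0, 0], "grip": -1},
    {"dp": [0, 0, -0.006], "turn": [0, 0, 0], "grip": -1},
    {"dp": [0, 0, -0.006], "turn": [0, 0, 0], "grip": -1},
    {"dp": [0, 0, -0.006], "turn": [0, 0, 0], "grip": -1},
    {"dp": [0, 0, -0.006], "turn": [0, 0, 0], "grip": -1}
  ]
}}

```text
clock: 9.45
position: [0.5438, -0.1277, 0.1987]
ee_rot: [0.706, 0.043, 0.706, -0.043]
contact_force: [2.7, -0.0, 1.3]
width: 0.0003
```

Request:
{"op": "arm_command", "data": {
  "targets": [
    {"dp": [0, 0, -0.006], "turn": [0, 0, 0], "grip": -1},
    {"dp": [0, 0, -0.006], "turn": [0, 0, 0], "grip": -1},
    {"dp": [0, 0, -0.006], "turn": [0, 0, 0], "grip": -1},
    {"dp": [0, 0, -0.006], "turn": [0, 0, 0], "grip": -1},
    {"dp": [0, 0, -0.006], "turn": [0, 0, 0], "grip": -1},
    {"dp": [0, 0, -0.006], "turn": [0, 0, 0], "grip": -1},
    {"dp": [0, 0, -0.005], "turn": [0, 0, 0], "grip": -1},
    {"dp": [0, 0, -0.005], "turn": [0, 0, 0], "grip": -1}
  ]
}}

```text
clock: 10.25
position: [0.4982, -0.1221, 0.1987]
ee_rot: [0.706, 0.043, 0.706, -0.043]
contact_force: [2.7, 0.9, -0.3]
width: 0.0003
```

```bash
python3 -c "
from h import *
rep(P,-.285,0,.198)
import cv2
a=manip.get_image('scene')[:,:,::-1];cv2.imwrite('pics/sc6.png',cv2.resize(cv2.convertScaleAbs(a[140:290,180:330],alpha=1.6),None,fx=4,fy=4,interpolation=cv2.INTER_CUBIC))
"
```

```text
t 10.25 tcp [ 0.4982 -0.1221  0.1987] unit-frame [-0.2587 -0.0013  0.1987] F [ 2.6  1.3 -0.3] w 0.0003
dp tool [ 0.0007  0.0013 -0.0263] dp after turn [ 0.0007  0.0013 -0.0263] turn [ 0.11 -0.   -0.01]
```

View pics/sc6.png

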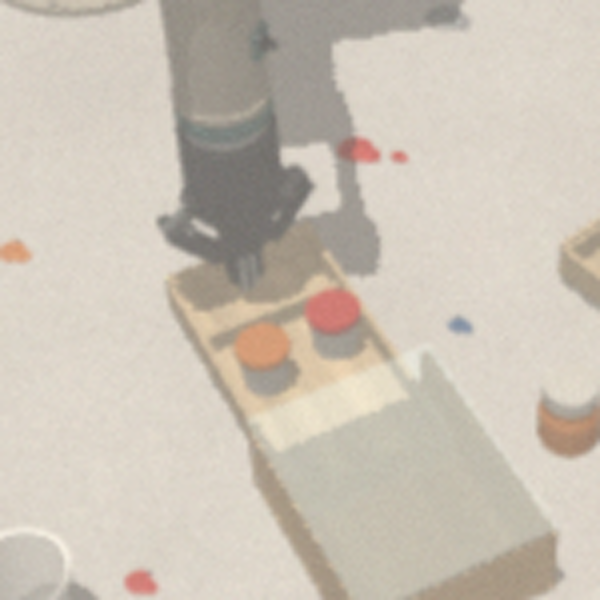

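The pots are upright and now clear of the top, with about 26 mm still to go. I'll slow down towards the stop.

Request:
{"op": "arm_command", "data": {
  "targets": [
    {"dp": [0, 0, -0.005], "turn": [0, 0, 0], "grip": -1},
    {"dp": [0, 0, -0.004], "turn": [0, 0, 0], "grip": -1},
    {"dp": [0, 0, -0.004], "turn": [0, 0, 0], "grip": -1},
    {"dp": [0, 0, -0.003], "turn": [0, 0, 0], "grip": -1},
    {"dp": [0, 0, -0.003], "turn": [0, 0, 0], "grip": -1},
    {"dp": [0, 0, -0.003], "turn": [0, 0, 0], "grip": -1},
    {"dp": [0, 0, -0.002], "turn": [0, 0, 0], "grip": -1},
    {"dp": [0, 0, -0.002], "turn": [0, 0, 0], "grip": -1}
  ]
}}

```text
clock: 11.1
position: [0.4769, -0.1199, 0.1995]
ee_rot: [0.71, 0.043, 0.701, -0.045]
contact_force: [15.4, 2.3, -7.9]
width: -0.0001
```

Request:
{"op": "arm_command", "data": {
  "targets": [
    {"dp": [0, 0, -0.002], "turn": [0, 0, 0], "grip": -1},
    {"dp": [0, 0, -0.001], "turn": [0, 0, 0], "grip": -1}
  ]
}}

```text
clock: 11.3
position: [0.4759, -0.12, 0.1999]
ee_rot: [0.712, 0.043, 0.699, -0.045]
contact_force: [19.8, 2.3, -10.8]
width: 0.0004
```

Request:
{"op": "arm_command", "data": {
  "targets": [
    {"dp": [0, 0, -0.002], "turn": [0, 0, 0], "grip": -1},
    {"dp": [0, 0, -0.001], "turn": [0, 0, 0], "grip": -1}
  ]
}}

```text
clock: 11.5
position: [0.4749, -0.1201, 0.2004]
ee_rot: [0.714, 0.043, 0.697, -0.046]
contact_force: [24.3, 3.5, -14.6]
width: 0.0001
```

The force rose to 24 N against the stop. I'll release off the lip by 15–20 mm, staying inside the 33 mm of well clearance, check, then lift.

Request:
{"op": "arm_command", "data": {
  "targets": [
    {"dp": [0, 0, 0.004], "turn": [0, 0, 0], "grip": -1},
    {"dp": [0, 0, 0.004], "turn": [0, 0, 0], "grip": -1},
    {"dp": [0, 0, 0.004], "turn": [0, 0, 0], "grip": -1},
    {"dp": [0, 0, 0.003], "turn": [0, 0, 0], "grip": -1},
    {"dp": [0, 0, 0], "turn": [0, 0, 0], "grip": -1}
  ]
}}

```text
clock: 12.0
position: [0.481, -0.1198, 0.1982]
ee_rot: [0.705, 0.043, 0.707, -0.043]
contact_force: [-0.8, -0.4, -0.2]
width: -0.0001
```

```bash
python3 -c "
from h import *
rep(P,-.265,0,.198)"
```

```text
t 12.0 tcp [ 0.481  -0.1198  0.1982] unit-frame [-0.276  -0.0012  0.1982] F [-0.7 -0.5 -0.2] w -0.0001
dp tool [0.0002 0.0012 0.011 ] dp after turn [0.0002 0.0012 0.011 ] turn [ 0.12 -0.16 -0.03]
```

Request:
{"op": "arm_command", "data": {
  "targets": [
    {"dp": [0, 0, 0.004], "turn": [0, 0, 0], "grip": -1},
    {"dp": [0, 0, 0.004], "turn": [0, 0, 0], "grip": -1},
    {"dp": [-0.01, 0, 0], "turn": [0, 0, 0], "grip": -1},
    {"dp": [-0.02, 0, 0], "turn": [0, 0, 0], "grip": -1},
    {"dp": [-0.03, 0, 0], "turn": [0, 0, 0], "grip": -1},
    {"dp": [-0.035, 0, 0], "turn": [0, 0, 0], "grip": -1},
    {"dp": [-0.035, 0, 0], "turn": [0, 0, 0], "grip": -1},
    {"dp": [0, 0, -0.035], "turn": [0, 0, 0], "grip": -1}
  ]
}}

```text
clock: 12.8
position: [0.4596, -0.1185, 0.3346]
ee_rot: [0.711, 0.041, 0.7, -0.045]
contact_force: [0.2, -0.7, -0.0]
width: -0.0001
```

Request:
{"op": "arm_command", "data": {
  "targets": [
    {"dp": [0, 0, -0.035], "turn": [0, 0, 0], "grip": -1},
    {"dp": [0, 0, -0.035], "turn": [0, 0, 0], "grip": -1},
    {"dp": [0, 0, -0.03], "turn": [0, 0, 0], "grip": -1},
    {"dp": [0, 0, 0], "turn": [0, 0, 0], "grip": -1},
    {"dp": [0, 0, 0], "turn": [0, 0, 0], "grip": -1}
  ]
}}

```text
clock: 13.3
position: [0.3555, -0.1045, 0.3295]
ee_rot: [0.707, 0.043, 0.705, -0.044]
contact_force: [0.7, -0.3, 0.5]
width: -0.0001
```

```bash
python3 -c "
from h import *
rep(P,-.265,0,.198)
f=lambda q:[(-.16-q,.064,.046),(-.16-q,-.064,.046)]
print('pot lip out full',(proj(U(P,f(.14)))-[180,90])*3.5,'brush home',(proj(U(B,f(0)))-[180,90])*3.5)
import cv2
a=manip.get_image('top')[:,:,::-1];cv2.imwrite('pics/top7f.png',a);cv2.imwrite('pics/top7.png',cv2.resize(cv2.convertScaleAbs(a[90:260,180:400],alpha=1.6),None,fx=3.5,fy=3.5,interpolation=cv2.INTER_CUBIC))
cv2.imwrite('pics/sc7.png',manip.get_image('scene')[:,:,::-1])
"
```

```text
t 13.3 tcp [ 0.3555 -0.1045  0.3295] unit-frame [-0.4025 -0.0015  0.3295] F [ 0.7 -0.2  0.5] w -0.0001
dp tool [0.1318 0.0014 0.1372] dp after turn [0.1315 0.0015 0.1375] turn [0.08 0.13 0.03]
pot lip out full [[454.93763009 583.95223196]
 [618.45646726 606.00608701]] brush home [[113.74838625 392.96120553]
 [274.98556488 378.78026989]]
```

View pics/top7.png

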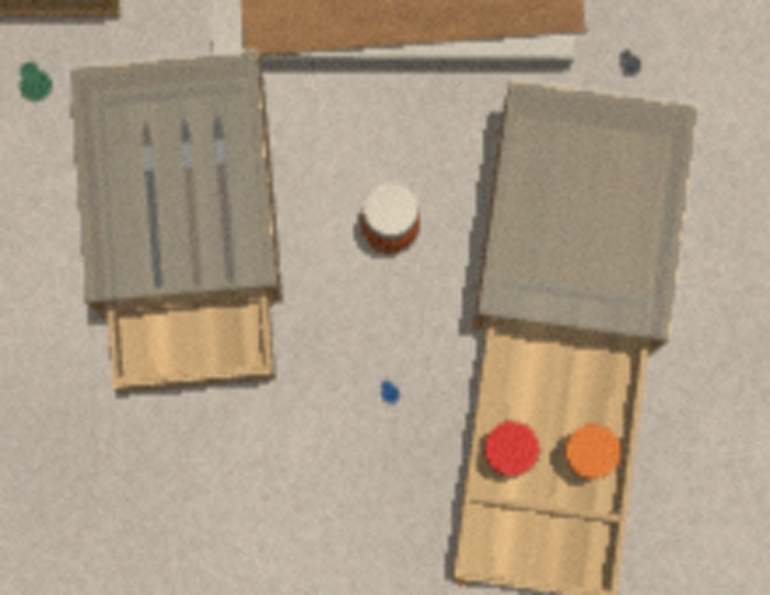

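View pics/sc7.png

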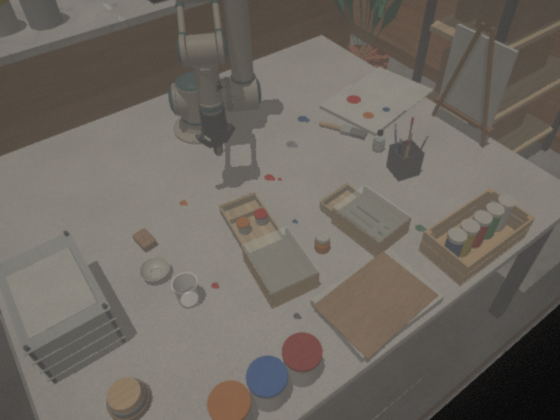

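The pot tray is at its stop: its lip corner at (455,580) compares with a predicted (455,584), about 3 mm. Both pots stand behind the divider, the brush tray is home, the bystanders haven't moved, and the arm is clear. Handing in.

```bash
python3 -c "
from rig import manip
print(manip.sign_off())"
```

```text
the job is handed in; nothing more can be done
None
```

I pushed the brush tray home with shut fingers until it met its stop. Then I hooked the fingertips behind the pot tray's lip, drew it out slowly to its stop, lifted clear and handed the job in at about 13.4 s. No verdict came back.

**Brush tray:** the force climbed to about 9 N while the tool stalled at the stop. In the last top picture its lip is at or slightly inside the predicted home line.

**Pot tray:** the force climbed to about 24 N at the stop. In the last picture its lip corner is about 3 mm short of the predicted fully-out position. That is within measuring error and inside the 8 mm allowed.

**Pots and bystanders:** both pots stand upright behind the divider. By eye the paint jar and the other loose things look unmoved, but I did not measure each one.

**Disagreement:** the tool stopped about 6 mm further in than I predicted for the brush tray. I put this down to the fingertips being thinner than assumed and a slight tilt of the tool.

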